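Load two reagent bottles into the bottle carrier

TASK

Put the two tall amber bottles from the bench into the two empty cells of the grey bottle carrier, one in each cell, standing upright on its floor. Keep them upright on the way and set them down gently, do not drop them; the short jar already in the carrier stays in its end cell.

Things in the scene. Friction and masses are not known exactly. Their poses are not given: they have to be found in the camera images.
- bottle_a: One of two tall amber bottles alike, on the bench: 56 mm across, 150 mm high, 0.2 to 0.45 kg. Body straight to 92 mm, shoulder, 28 mm neck, black cap 36 mm across from 120 to 150 mm (grip it there from above). Origin: centre of underside; z up. Among them, 95 mm or more away between centres and not wanted: an amber jar as wide but 92 mm high, a clear beaker, a slim white dropper bottle.
- bottle_b: The other of two tall amber bottles alike, on the bench: 56 mm across, 150 mm high, 0.2 to 0.45 kg. Body straight to 92 mm, shoulder, 28 mm neck, black cap 36 mm across from 120 to 150 mm (grip it there from above). Origin: centre of underside; z up. Among them, 95 mm or more away between centres and not wanted: an amber jar as wide but 92 mm high, a clear beaker, a slim white dropper bottle.
- carrier: Grey plastic open carrier, three cells in a row, any yaw; cannot be moved. 254 x 88 mm, 85 mm high, walls, dividers (73 mm high) and floor 5 mm thick; each cell 78 x 78 mm. Steel grips stick out 20 mm at the short ends. Origin: centre of underside; x along the row, y across, z up. Cell centres at x = -83, 0, +83 mm, y = 0; the +83 mm cell holds the short jar, the others are empty.
- short_jar: Short amber jar with black cap, 56 mm across, 92 mm high, already standing in the +x end cell of the carrier, its cap 12 mm above the rim. Origin: centre of its underside; z up. It stays there.
There are look-alikes about, which are no part of the job. Leave any green or turquoise look-alike of the bottle_b alone.

How it is judged:
At the end, for the whole second after the job is handed in: One tall bottle stands in each of the two empty cells (within 20 mm of the cell's centre along and across, its underside less than 15 mm above the carrier's underside, i.e. on the cell floor), the short jar is still in its end cell, and all three are within about 10 degrees of upright and at rest ((((x of bottle_a in the frame of carrier between -0.02 and 0.02 m and y of bottle_a in the frame of carrier between -0.02 and 0.02 m and z of bottle_a in the frame of carrier between -0.005 and 0.015 m) and (x of bottle_b in the frame of carrier between -0.103 and -0.063 m and y of bottle_b in the frame of carrier between -0.02 and 0.02 m and z of bottle_b in the frame of carrier between -0.005 and 0.015 m)) or ((x of bottle_b in the frame of carrier between -0.02 and 0.02 m and y of bottle_b in the frame of carrier between -0.02 and 0.02 m and z of bottle_b in the frame of carrier between -0.005 and 0.015 m) and (x of bottle_a in the frame of carrier between -0.103 and -0.063 m and y of bottle_a in the frame of carrier between -0.02 and 0.02 m and z of bottle_a in the frame of carrier between -0.005 and 0.015 m))) and x of short_jar in the frame of carrier between 0.063 and 0.103 m and y of short_jar in the frame of carrier between -0.02 and 0.02 m and z of short_jar in the frame of carrier between -0.005 and 0.015 m and angle between each of bottle_a, bottle_b, short_jar's own z axis and vertical below 0.17 rad and linear speed of each of bottle_a, bottle_b, short_jar below 0.03 m/s); the robot touches nothing.
It fails at once if a tall bottle was tipped over (leaning more than about 45 degrees) (angle between any of bottle_a, bottle_b's own z axis and vertical above 0.8 rad).
It fails at once if a tall bottle was dropped (falling free at over 0.7 m/s, a drop of more than about 25 mm) ((linear speed of bottle_a above 0.7 m/s and contact force between the fingers and bottle_a below 0.05 N) or (linear speed of bottle_b above 0.7 m/s and contact force between the fingers and bottle_b below 0.05 N)).
It also fails if it takes over 72 s, if anything falls off the work surface, if the arm or the gripper's body presses on something with over 40 N, if the wrist force passes 120 N, or if a joint passes its speed limit or range.

ROBOT

A 6-joint arm with a two-finger parallel gripper is mounted at the origin on the work surface. World frame = base frame: x ahead of the robot, y to its left, z up, the work surface at z = 0. Lengths are in m, angles in rad, forces in N, time in s.
With the tool pointing down it reaches from about 0.35 to 0.975 m from the base axis. Payload 4.9 kg.
Tool frame: the origin (TCP) lies at the very end of the fingers, on their centre line; the grasp point (between the pads) lies 19 mm behind it; z points along the fingers, y is the line along which they close (so a half turn about z gives the same grasp; the last joint's range is limited). The gripper opens to 85 mm and grips with 20 to 120 N. Pads are 22 mm wide; open, the fingers measure 114 mm over their backs; the gripper's body (76 mm by 85 mm) begins 54 mm behind the grasp point. The pads swing forward as they close: fully open they stand 13 mm farther back than shut.
Start: joints at [1.225, 0.053, 1.613, -0, 1.476, -0.119], TCP at [0.141, 0.609, 0.204] pointing down, gripper open.
Joint ranges: [-3.01, 3.01], [-1.01, 2.22], [0.06, 2.58], [-1.02, 4.17], [0.09, 2.62], [-3.14, 3.14]. Speed limits (rad/s): [2.57, 2.57, 3.14, 3.14, 3.14, 3.14].

INTERFACE

Orientations are given as a rotation vector (axis times angle).
In Python, from station import * gives the robot as it stands.
- The arm moves only by the shell command python3 -m crank 'ROWS' [OPENING] [FORCE]. ROWS is JSON, a list of rows, each an object with "offset": the shift along the tool's x, y, z in m, a list of three; "twist": the turn, a rotation vector about the tool's x, y, z in degrees, a list of three. In form: [{"offset": [x, y, z], "twist": [rx, ry, rz]}, ...]. A call has 1 to 20 rows; each row is the pose to reach, as a shift and turn from the pose commanded when the call began, along the tool's axes at that moment; what a row does not reach only later rows make up. A row lasts 1/8 s, in which the tool goes at most 62.5 mm and 10.7 degrees, less where a joint would pass 70% of its speed; a pose out of reach is approached as far as the arm can. A call with a gripper value outside its range is refused whole. OPENING is the opening, from 0 (shut) to 1 (fully open), set as the call begins (- or left out, the last holds). The fingers move at their own pace and stop on an object; FORCE is the grip in N (left out, the last holds). Time passes only in rows, so rows that repeat a pose let the fingers close. It gives the time, the measured TCP pose, the force, the opening and the grip force at its end, in the units of the state.
- get_obs(): the state, without advancing time (a new reading comes with each control period).
- get_image(name): name is "side" or "top"; returns the picture (400x640x3 uint8, red, green, blue); there is no depth.
- get_calibration(name): a dict with "intrinsics" (3x3 intrinsics, pixels), "k1" (the pictures are not rectified: a ray, as slopes to the right and down, at radius r is drawn at 1 + k1 r^2 times it, then the intrinsics apply), "world_from_camera" (4x4, takes a point from camera to world coordinates). Camera axes: x right, y up, looking along -z (the intrinsics and any distortion apply to the point x, -y, -z); pixel columns grow to the right and rows downward; lengths in m; the calibration is good to about 2 mm. A picture is of the moment at which its call begins. get_calibration takes no time and is no camera call.
- finish_job(): hands the job in; it is judged then, once.
Trained networks look in the newest picture that a camera, given by its name, has taken for a name from the list of things; names that differ only in an ending like _2 or _b are one class to them, and where a whole thing is asked for, a point or a joint stands for the part that bears it (a point fixed in the world has none). Each returns a list of dicts, best first, with "confidence" (0 to 1); they miss things now and then, are a little off and sometimes report something else, mostly with a low value. They report only what shows in the picture. A call takes as long as a camera call. They do not tell look-alikes from the thing itself.
- cut_out(query, camera): "region" (400x640 bool, what is visible of it) and "rect" ([centre column, centre row, width, height] in pixels, round what is visible of it).
The state is a dict: "t": time; "q": joint angles; "dq": joint speeds; "effort": joint torques, N m; "tool_pos": TCP position; "tool_rot": TCP orientation; "contact_force": force on the tool from outside, world axes, zero at the start; "wrist_torque": the same for the moment, N m; "opening": finger opening in m; "grip_force": force on a finger pad.
Only numpy, scipy, OpenCV 4.12 (cv2) and the standard library are available. Lean on these libraries where they do the work, as an engineer would, in place of code of your own. Each camera call takes 0.05 s, during which the arm holds its last target. There are 200 camera calls.

## Working session

There is one attempt and no reset: what is moved stays moved. The work goes in short steps, Python scripts to look and compute and a shell command to move; the robot and the scene stay as the last step left them, time stands still between calls to the robot, and variables do not carry over. Pictures are saved under pics/ and viewed, at most 14 in all, crops included, and the job is handed in when it is done.

```bash
mkdir -p pics; python3 - <<'E'
from station import *
import cv2,numpy as np
o=get_obs();print(o['t'],o['tool_pos'],o['tool_rot'],o['opening'])
for n in("side","top"):
    im=get_image(n);cv2.imwrite(f"pics/{n}0.png",im[:,:,::-1])
    c=get_calibration(n);print(n,c)
    for q in("bottle_a","carrier","short_jar"):
        print(q,[(round(d['confidence'],2),[round(float(v)) for v in d['rect']]) for d in cut_out(q,n)])
E
```

```text
0.0 [0.14029196 0.60836428 0.20257114] [-3.55324467e-01 -3.12096112e+00  3.08512287e-03] 0.08529499388305659
side {'intrinsics': array([[475.66867517,   0.        , 315.67010009],
       [  0.        , 475.66867517, 196.46146209],
       [  0.        ,   0.        ,   1.        ]]), 'k1': -0.07538510266081562, 'world_from_camera': array([[ 0.73719312,  0.33981576, -0.58401331, -0.06548463],
       [-0.67533312,  0.39833553, -0.62068832, -0.67772168],
       [ 0.02171358,  0.85197069,  0.52313905,  0.59042575],
       [ 0.        ,  0.        ,  0.        ,  1.        ]])}
bottle_a [(0.97, [459, 208, 34, 74]), (0.8, [382, 205, 31, 75]), (0.79, [330, 238, 33, 81]), (0.72, [413, 190, 30, 68]), (0.71, [237, 158, 16, 18]), (0.62, [429, 232, 32, 80])]
carrier [(0.9, [234, 161, 57, 79])]
short_jar [(0.48, [237, 158, 17, 18])]
top {'intrinsics': array([[379.27032882,   0.        , 316.95763764],
       [  0.        , 379.27032882, 191.18231829],
       [  0.        ,   0.        ,   1.        ]]), 'k1': -0.027706261791068314, 'world_from_camera': array([[ 0.01652291,  0.9956109 , -0.0921191 ,  0.48368304],
       [-0.99964886,  0.01835798,  0.01910889, -0.01158821],
       [ 0.02071614,  0.09177101,  0.99556463,  0.83818824],
       [ 0.        ,  0.        ,  0.        ,  1.        ]])}
bottle_a [(0.85, [393, 250, 42, 25]), (0.79, [390, 124, 36, 38]), (0.75, [447, 178, 46, 28]), (0.6, [443, 126, 45, 41]), (0.56, [388, 171, 39, 28]), (0.56, [481, 143, 52, 40])]
carrier [(0.77, [180, 205, 143, 87])]
short_jar [(0.74, [218, 222, 30, 30])]
```

View pics/top0.png

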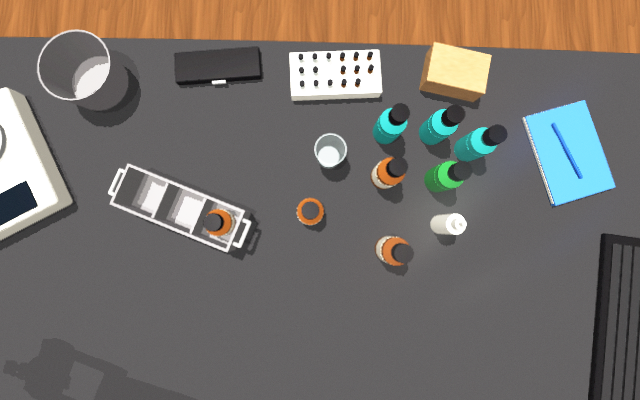

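View pics/side0.png

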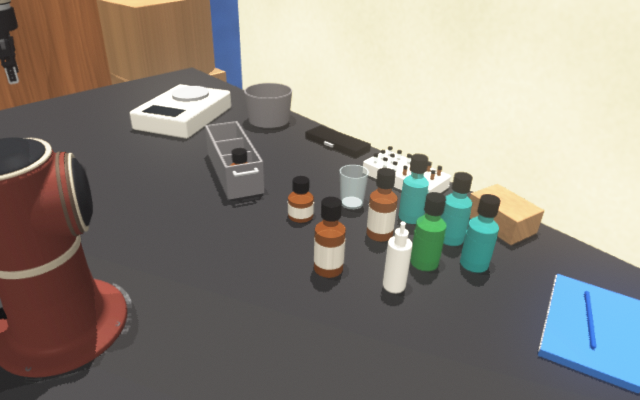

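Top view: the amber tall bottles are at (393,250) and (388,171). The low amber jar is at (310,211), and the teal and green bottles are look-alikes. The carrier is at (180,205) with the jar in its right-hand end cell. In the side view the wanted bottles are at (330,238) and (382,205).

```bash
cat > h.py <<'E'
from station import *
import cv2,numpy as np
from scipy.optimize import least_squares,minimize
C={n:get_calibration(n) for n in("side","top")}
def proj(n,P):
    c=C[n];T=np.linalg.inv(c['world_from_camera']);p=np.atleast_2d(P)@T[:3,:3].T+T[:3,3]
    s=np.c_[p[:,0]/-p[:,2],-p[:,1]/-p[:,2]];s=s*(1+c['k1']*(s**2).sum(1,keepdims=True))
    K=c['intrinsics'];return s*[K[0,0],K[1,1]]+K[:2,2]
a=np.linspace(0,2*np.pi,40)
def bottle(x,y,z=0):
    return np.vstack([np.c_[x+r*np.cos(a),y+r*np.sin(a),0*a+z+h] for r,h in((.028,0),(.028,.092),(.018,.12),(.018,.15))])
def rect(n,P):
    u=proj(n,P);lo,hi=u.min(0),u.max(0);return np.r_[(lo+hi)/2,hi-lo]
def box(x,y,w,hs=(0.,.085)):
    R=np.array([[np.cos(w),-np.sin(w)],[np.sin(w),np.cos(w)]])
    L=np.array([[-.127,-.044],[.127,-.044],[.127,.044],[-.127,.044]])
    return np.vstack([np.c_[L@R.T+[x,y],np.full(4,h)] for h in hs])
E
python3 - <<'E'
from h import *
im={n:get_image(n) for n in C}
reg={n:cut_out("bottle_a",n) for n in C}
def near(n,p): return min(reg[n],key=lambda d:np.hypot(*(np.array(d['rect'][:2])-p)))['rect']
for nm,s,t in(("A",(330,238),(393,250)),("B",(382,205),(388,171))):
    m=np.r_[near('side',s),near('top',t)]
    f=lambda p:np.r_[rect('side',bottle(*p)),rect('top',bottle(*p))]-m
    r=least_squares(f,[.45,-.2],loss='soft_l1');print(nm,r.x,f(r.x).round(1))
# carrier: top corners from picture
u=np.array([[127,166],[252,204],[231,250],[112,200]],float)
d=cut_out("carrier","top")[0]['region'];d2=cut_out("carrier","side")[0]['region']
def cost(p):
    s=0
    for n,g in(("top",d),("side",d2)):
        m=np.zeros((400,640),np.uint8);cv2.fillConvexPoly(m,cv2.convexHull(np.round(proj(n,box(*p))*16).astype(np.int32)),1,shift=4)
        gg=np.zeros_like(m);cs,_=cv2.findContours(g.astype(np.uint8),0,1);cv2.drawContours(gg,cs,-1,1,-1)
        s+=((m!=gg).sum())/gg.sum()
    return s
best=min((minimize(cost,[x,y,w],method='Nelder-Mead',options=dict(initial_simplex=np.array([[x,y,w],[x+.02,y,w],[x,y+.02,w],[x,y,w+.15]]))) for w in(-1.9,-1.7,-2.1) for x in(.4,.45) for y in(.28,.32)),key=lambda r:r.fun)
print(best.x,best.fun);p=best.x
out=[]
for n,(x,y) in(("top",(100,140)),("side",(190,110))):
    k=im[n].copy()[y:y+130,x:x+170,::-1];k=cv2.resize(k,None,fx=4,fy=4,interpolation=cv2.INTER_CUBIC)[:520,:680]
    for h,c in((.085,(0,255,0)),(0.,(0,0,255))):
        v=((proj(n,box(*p,hs=(h,)))-[x,y])*4+2).astype(int);cv2.polylines(k,[v],True,c,1)
        if h: print(n,proj(n,box(*p,hs=(h,))).round(1).tolist())
    cv2.imwrite(f"pics/c_{n}.png",k)
E
```

```text
A [ 0.43690028 -0.18559856] [ 0.1 -3.3 -2.   0.8  0.7  0.3 -1.6  3.9]
B [ 0.596178   -0.17613862] [-0.4 -0.7 -2.5  2.4  1.  -0.1 -4.1  0.1]
[ 0.51545129  0.25046913 -1.94345372] 0.09576451073779599
top [[109.6, 203.8], [227.0, 253.1], [244.8, 211.6], [128.2, 163.2]]
side [[205.0, 124.8], [224.5, 167.0], [262.4, 161.2], [237.2, 120.7]]
```

View pics/c_top.png

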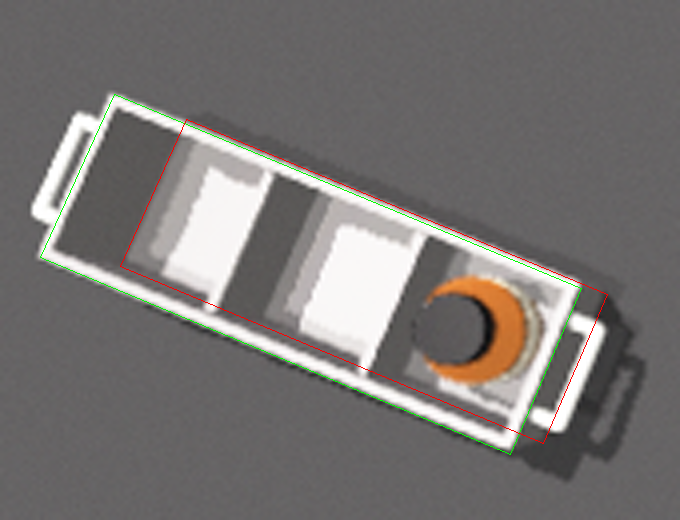

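The carrier rim fit (green) sits on the picture to about 1 mm. Next I check the two bottle estimates against both pictures.

```bash
python3 - <<'E'
from h import *
out=[]
for n,cs in(("top",((355,215),(350,130))),("side",((290,185),(342,155)))):
    im=get_image(n)
    row=[]
    for (x,y),p in zip(cs,((.437,-.1856),(.5962,-.1761))):
        k=cv2.resize(im[y:y+72,x:x+80,::-1],None,fx=4,fy=4,interpolation=cv2.INTER_CUBIC)
        P=bottle(*p)
        for i,c in((0,(0,0,255)),(1,(255,0,255)),(3,(0,255,0))):
            cv2.polylines(k,[((proj(n,P[i*40:i*40+40])-[x,y])*4+2).astype(int)],True,c,1)
        row.append(cv2.resize(k,(400,300)))
        if n=='side': row[-1]=cv2.resize(k,(400,300))
    out.append(np.hstack(row))
cv2.imwrite("pics/bott.png",np.vstack(out))
E
```

```text
(no output)
```

View pics/bott.png

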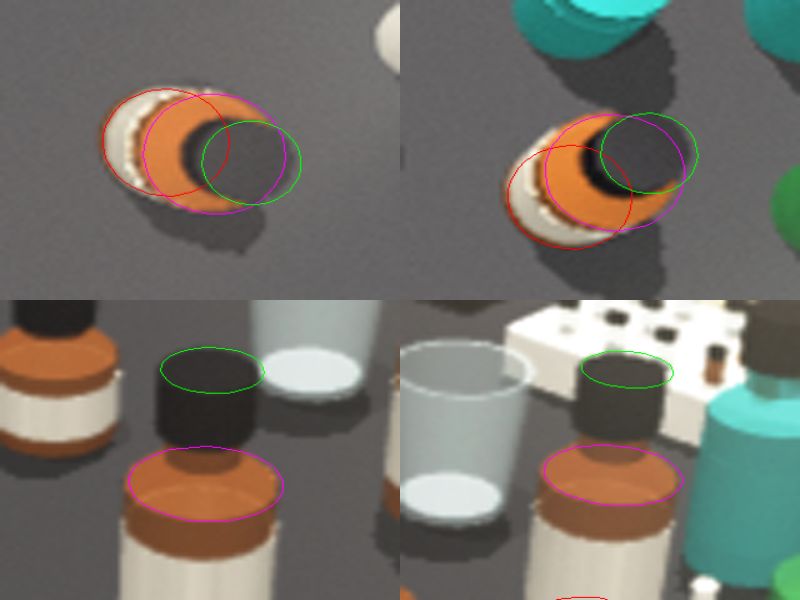

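The outlines agree to about 1–2 mm. I now work out tool-axis offsets for bottle A, with a waypoint to keep clear of the base.

```bash
cat >> h.py <<'E'
from scipy.spatial.transform import Rotation as Ro
def off(frm,rot,*pts):
    R=Ro.from_rotvec(rot).as_matrix()
    for p in pts: print(p,(R.T@(np.array(p)-frm)).round(4).tolist())
E
python3 - <<'E'
from h import *
o=get_obs()
off(o['tool_pos'],o['tool_rot'],(.40,.3,.27),(.436,-.187,.25),(.436,-.187,.116))
E
```

```text
(0.4, 0.3, 0.27) [-0.3223, -0.2427, -0.0662]
(0.436, -0.187, 0.25) [-0.4669, -0.7092, -0.0462]
(0.436, -0.187, 0.116) [-0.4669, -0.7092, 0.0878]
```

```bash
python3 -m crank '[{"offset":[-0.045,-0.035,-0.01],"twist":[0,0,0]},{"offset":[-0.09,-0.07,-0.02],"twist":[0,0,0]},{"offset":[-0.136,-0.104,-0.03],"twist":[0,0,0]},{"offset":[-0.182,-0.138,-0.04],"twist":[0,0,0]},{"offset":[-0.228,-0.172,-0.05],"twist":[0,0,0]},{"offset":[-0.274,-0.206,-0.06],"twist":[0,0,0]},{"offset":[-0.322,-0.243,-0.066],"twist":[0,0,0]},{"offset":[-0.338,-0.295,-0.065],"twist":[0,0,0]},{"offset":[-0.354,-0.347,-0.06],"twist":[0,0,0]},{"offset":[-0.37,-0.4,-0.06],"twist":[0,0,0]},{"offset":[-0.386,-0.452,-0.055],"twist":[0,0,0]},{"offset":[-0.402,-0.504,-0.05],"twist":[0,0,0]},{"offset":[-0.418,-0.556,-0.05],"twist":[0,0,0]},{"offset":[-0.434,-0.608,-0.05],"twist":[0,0,0]},{"offset":[-0.45,-0.66,-0.046],"twist":[0,0,0]},{"offset":[-0.467,-0.709,-0.046],"twist":[0,0,0]},{"offset":[-0.467,-0.709,-0.046],"twist":[0,0,0]},{"offset":[-0.467,-0.709,-0.046],"twist":[0,0,0]},{"offset":[-0.467,-0.709,-0.046],"twist":[0,0,0]}]' 1 40
python3 - <<'E'
from h import *
o=get_obs()
off(o['tool_pos'],o['tool_rot'],(.436,-.187,.25),(.436,-.187,.116))
print(o['q'])
im=get_image("side");cv2.imwrite("pics/s1.png",cv2.resize(im[100:300,230:500,::-1],None,fx=2.5,fy=2.5))
E
```

```text
t: 3.18
tool_pos: [0.4362, -0.1858, 0.25]
tool_rot: [0.353, 3.121, 0.0]
contact_force: [-0.4, -0.1, 0.1]
opening: 0.0854
grip_force: 0.0
(0.436, -0.187, 0.25) [-0.0, -0.0012, -0.0]
(0.436, -0.187, 0.116) [0.0, -0.0012, 0.134]
[-5.59973231e-01 -3.43477336e-01  1.89270954e+00  2.27934017e-04
  1.59204451e+00 -1.90558278e+00]
```

View pics/s1.png

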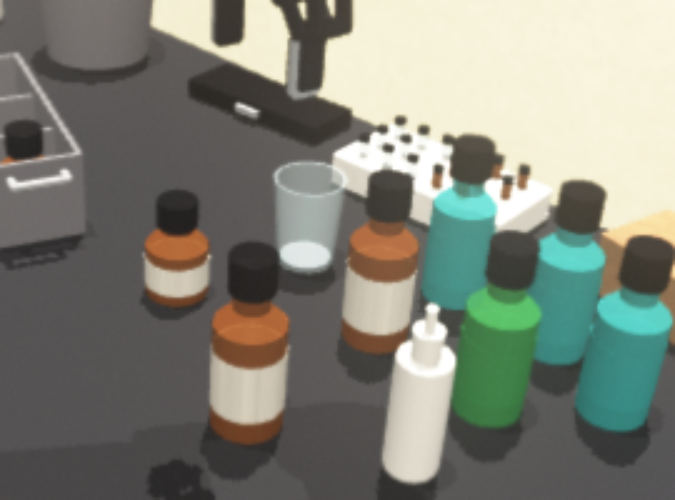

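The view shows both targets still standing and the open gripper above bottle A (fingers at about 321,115 and 354,136), clear of everything. I descend and grip.

```bash
python3 -m crank '[{"offset":[0,-0.001,0.03],"twist":[0,0,0]},{"offset":[0,-0.001,0.06],"twist":[0,0,0]},{"offset":[0,-0.001,0.09],"twist":[0,0,0]},{"offset":[0,-0.001,0.115],"twist":[0,0,0]},{"offset":[0,-0.001,0.134],"twist":[0,0,0]},{"offset":[0,-0.001,0.134],"twist":[0,0,0]},{"offset":[0,-0.001,0.134],"twist":[0,0,0]}]' 1 40
python3 - <<'E'
from h import *
im=get_image("top");cv2.imwrite("pics/t2.png",cv2.resize(im[130:330,300:500,::-1],None,fx=2.5,fy=2.5))
im=get_image("side");cv2.imwrite("pics/s2.png",cv2.resize(im[150:300,250:420,::-1],None,fx=3,fy=3))
E
```

```text
t: 4.1
tool_pos: [0.4366, -0.1881, 0.117]
tool_rot: [0.355, 3.12, -0.001]
contact_force: [-0.1, -0.6, 0.6]
opening: 0.0859
grip_force: 0.0
```

View pics/s2.png

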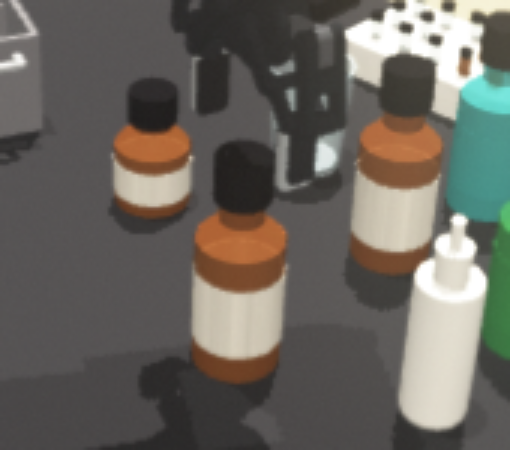

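Here the fingers look farther away than bottle A's cap (side picture: about 320,178 and 350,205, cap at 331,208). I compare this with the projection of the measured TCP.

```bash
python3 - <<'E'
from h import *
o=get_obs();R=Ro.from_rotvec(o['tool_rot']).as_matrix();p=o['tool_pos'];print(p)
for n in C:
    print(n,proj(n,np.array([p,p+R[:,1]*.043,p-R[:,1]*.043,[.436,-.187,.15]])).round(0).tolist())
E
```

```text
[ 0.43681444 -0.18833019  0.11732792]
side [[332.0, 218.0], [320.0, 206.0], [345.0, 230.0], [332.0, 202.0]]
top [[402.0, 252.0], [380.0, 247.0], [424.0, 258.0], [406.0, 254.0]]
```

View pics/t2.png

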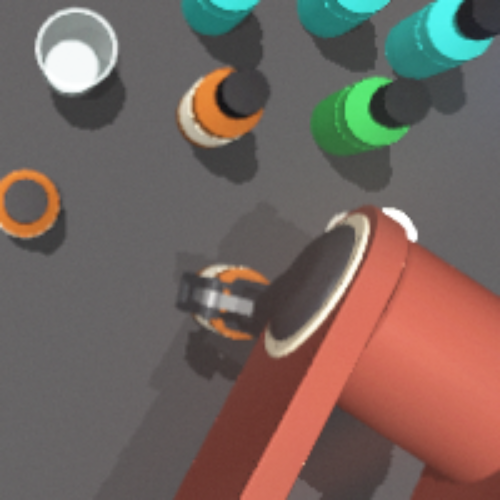

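Horizontally the gripper straddles A in the top view, but in the side view the open tips look a bit high. Lowering 8 mm is harmless because the neck is thinner there, so I do that, then close and check the opening.

```bash
python3 -m crank '[{"offset":[0,0,0.004],"twist":[0,0,0]},{"offset":[0,0,0.008],"twist":[0,0,0]},{"offset":[0,0,0.008],"twist":[0,0,0]}]' 1 60
python3 -m crank '[{"offset":[0,0,0],"twist":[0,0,0]},{"offset":[0,0,0],"twist":[0,0,0]},{"offset":[0,0,0],"twist":[0,0,0]},{"offset":[0,0,0],"twist":[0,0,0]},{"offset":[0,0,0],"twist":[0,0,0]},{"offset":[0,0,0],"twist":[0,0,0]},{"offset":[0,0,0],"twist":[0,0,0]},{"offset":[0,0,0],"twist":[0,0,0]}]' 0 60
python3 - <<'E'
from h import *
im=get_image("side");cv2.imwrite("pics/s3.png",cv2.resize(im[150:300,250:420,::-1],None,fx=3,fy=3))
E
```

```text
t: 4.58
tool_pos: [0.4356, -0.1877, 0.1073]
tool_rot: [-0.355, -3.121, -0.001]
contact_force: [0.0, -0.9, 0.4]
opening: 0.0854
grip_force: 0.0
t: 5.58
tool_pos: [0.4363, -0.1879, 0.1083]
tool_rot: [0.355, 3.121, -0.0]
contact_force: [0.4, 1.8, 6.1]
opening: 0.0339
grip_force: 60.2
```

View pics/s3.png

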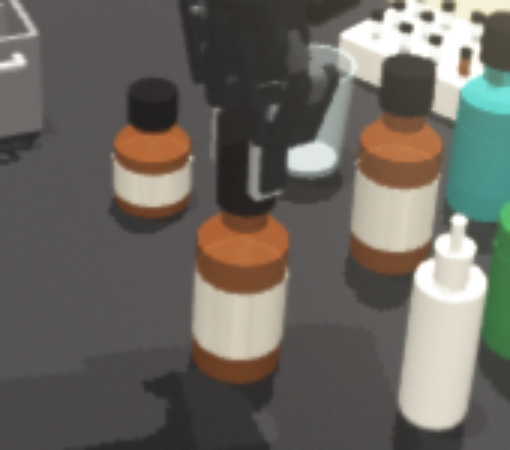

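Bottle A is gripped (34 mm opening, 60 N), with the fingers around the cap and the bottle upright. I lift it and carry it to the end cell.

```bash
python3 - <<'E'
from h import *
o=get_obs()
off(o['tool_pos'],o['tool_rot'],(o['tool_pos'][0],o['tool_pos'][1],.27),(.5456,.3278,.27),(.5456,.3278,.125))
E
python3 -m crank '[{"offset":[0,0,-0.005],"twist":[0,0,0]},{"offset":[0,0,-0.02],"twist":[0,0,0]},{"offset":[0,0,-0.045],"twist":[0,0,0]},{"offset":[0,0,-0.075],"twist":[0,0,0]},{"offset":[0,0,-0.105],"twist":[0,0,0]},{"offset":[0,0,-0.135],"twist":[0,0,0]},{"offset":[0,0,-0.155],"twist":[0,0,0]},{"offset":[0,0,-0.162],"twist":[0,0,0]},{"offset":[0,0,-0.162],"twist":[0,0,0]}]' 0 60
```

```text
(np.float64(0.43627170966722484), np.float64(-0.18788863894027766), 0.27) [-0.0001, 0.0, -0.1617]
(0.5456, 0.3278, 0.27) [0.0093, 0.5271, -0.1617]
(0.5456, 0.3278, 0.125) [0.0094, 0.5271, -0.0167]
t: 6.75
tool_pos: [0.4358, -0.1878, 0.2694]
tool_rot: [-0.355, -3.121, -0.0]
contact_force: [0.1, 0.8, -3.8]
opening: 0.0335
grip_force: 60.0
```

```bash
python3 -m crank '[{"offset":[0,0.01,0],"twist":[0,0,0]},{"offset":[0.001,0.035,0],"twist":[0,0,0]},{"offset":[0.002,0.07,0],"twist":[0,0,0]},{"offset":[0.002,0.11,0],"twist":[0,0,0]},{"offset":[0.003,0.15,0],"twist":[0,0,0]},{"offset":[0.004,0.19,0],"twist":[0,0,0]},{"offset":[0.004,0.23,0],"twist":[0,0,0]},{"offset":[0.005,0.27,0],"twist":[0,0,0]},{"offset":[0.006,0.31,0],"twist":[0,0,0]},{"offset":[0.006,0.35,0],"twist":[0,0,0]},{"offset":[0.007,0.39,0],"twist":[0,0,0]},{"offset":[0.008,0.43,0],"twist":[0,0,0]},{"offset":[0.008,0.465,0],"twist":[0,0,0]},{"offset":[0.009,0.495,0],"twist":[0,0,0]},{"offset":[0.009,0.515,0],"twist":[0,0,0]},{"offset":[0.009,0.527,0],"twist":[0,0,0]},{"offset":[0.009,0.527,0],"twist":[0,0,0]},{"offset":[0.009,0.527,0],"twist":[0,0,0]}]'
python3 - <<'E'
from h import *
o=get_obs();p=o['tool_pos']
off(p,o['tool_rot'],(.5456,.3278,.27),(.5456,.3278,.125))
b=(p[0],p[1],p[2]-.1083);ks=[]
for n,(x,y) in(("top",(90,110)),("side",(170,40))):
    k=cv2.resize(get_image(n)[y:y+160,x:x+130,::-1],None,fx=3,fy=3,interpolation=cv2.INTER_CUBIC)
    P=bottle(*b)
    for i,c in((0,(0,0,255)),(1,(255,0,255)),(3,(0,255,0))):
        cv2.polylines(k,[((proj(n,P[i*40:i*40+40])-[x,y])*3+1).astype(int)],True,c,1)
    for h,c in((.085,(0,255,0)),): cv2.polylines(k,[((proj(n,box(.5155,.2505,-1.9435,(h,)))-[x,y])*3+1).astype(int)],True,c,1)
    ks.append(k)
cv2.imwrite("pics/p4.png",np.hstack(ks))
E
```

```text
t: 9.0
tool_pos: [0.5457, 0.3269, 0.2698]
tool_rot: [-0.357, -3.121, 0.001]
contact_force: [0.3, -0.3, -3.6]
opening: 0.0336
grip_force: 60.3
(0.5456, 0.3278, 0.27) [0.0003, 0.0008, -0.0002]
(0.5456, 0.3278, 0.125) [0.0003, 0.0009, 0.1448]
```

View pics/p4.png

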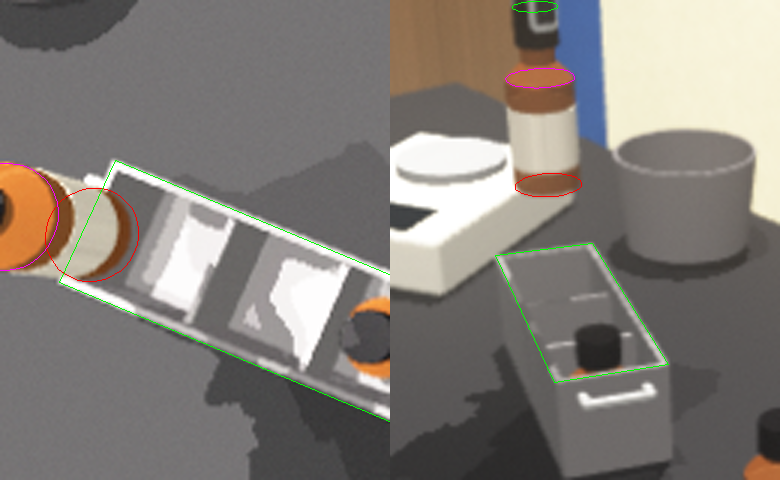

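The held bottle matches its predicted outline in both views, upright above the cell. I lower it, finishing slowly.

```bash
python3 -m crank '[{"offset":[0,0.001,0.01],"twist":[0,0,0]},{"offset":[0,0.001,0.03],"twist":[0,0,0]},{"offset":[0,0.001,0.05],"twist":[0,0,0]},{"offset":[0,0.001,0.07],"twist":[0,0,0]},{"offset":[0,0.001,0.09],"twist":[0,0,0]},{"offset":[0,0.001,0.11],"twist":[0,0,0]},{"offset":[0,0.001,0.125],"twist":[0,0,0]},{"offset":[0,0.001,0.137],"twist":[0,0,0]},{"offset":[0,0.001,0.145],"twist":[0,0,0]},{"offset":[0,0.001,0.148],"twist":[0,0,0]},{"offset":[0,0.001,0.15],"twist":[0,0,0]},{"offset":[0,0.001,0.152],"twist":[0,0,0]},{"offset":[0,0.001,0.154],"twist":[0,0,0]},{"offset":[0,0.001,0.154],"twist":[0,0,0]}]'
```

```text
t: 10.85
tool_pos: [0.5458, 0.3286, 0.1157]
tool_rot: [-0.355, -3.121, 0.0]
contact_force: [-0.1, -0.1, -3.7]
opening: 0.0337
grip_force: 60.4
```

```bash
python3 -m crank '[{"offset":[0,0,0.001],"twist":[0,0,0]},{"offset":[0,0,0.002],"twist":[0,0,0]},{"offset":[0,0,0.003],"twist":[0,0,0]},{"offset":[0,0,0.003],"twist":[0,0,0]}]'
```

```text
t: 11.35
tool_pos: [0.5462, 0.3288, 0.1134]
tool_rot: [0.355, 3.121, 0.001]
contact_force: [-0.4, -0.4, -0.5]
opening: 0.0336
grip_force: 60.7
```

The weight is now carried by the floor at the expected height. I release with a partial opening and rise.

```bash
python3 -m crank '[{"offset":[0,0,0],"twist":[0,0,0]},{"offset":[0,0,0],"twist":[0,0,0]},{"offset":[0,0,0],"twist":[0,0,0]},{"offset":[0,0,0],"twist":[0,0,0]},{"offset":[0,0,0],"twist":[0,0,0]},{"offset":[0,0,-0.01],"twist":[0,0,0]},{"offset":[0,0,-0.03],"twist":[0,0,0]},{"offset":[0,0,-0.06],"twist":[0,0,0]},{"offset":[0,0,-0.1],"twist":[0,0,0]},{"offset":[0,0,-0.14],"twist":[0,0,0]},{"offset":[0,0,-0.14],"twist":[0,0,0]}]' 0.75 60
python3 - <<'E'
from h import *
o=get_obs();p=o['tool_pos']
off(p,o['tool_rot'],(.596,-.177,.27),(.596,-.177,.108))
E
```

```text
t: 12.72
tool_pos: [0.5483, 0.3298, 0.2603]
tool_rot: [0.354, 3.112, 0.009]
contact_force: [-0.3, 0.0, 0.2]
opening: 0.0642
grip_force: 0.0
(0.596, -0.177, 0.27) [-0.1605, -0.4831, -0.0115]
(0.596, -0.177, 0.108) [-0.159, -0.4842, 0.1505]
```

```bash
python3 -m crank '[{"offset":[-0.008,-0.02,-0.005],"twist":[0,0,0]},{"offset":[-0.021,-0.06,-0.01],"twist":[0,0,0]},{"offset":[-0.035,-0.105,-0.015],"twist":[0,0,0]},{"offset":[-0.05,-0.15,-0.015],"twist":[0,0,0]},{"offset":[-0.066,-0.195,-0.015],"twist":[0,0,0]},{"offset":[-0.082,-0.24,-0.015],"twist":[0,0,0]},{"offset":[-0.097,-0.285,-0.015],"twist":[0,0,0]},{"offset":[-0.112,-0.33,-0.015],"twist":[0,0,0]},{"offset":[-0.127,-0.375,-0.015],"twist":[0,0,0]},{"offset":[-0.142,-0.42,-0.015],"twist":[0,0,0]},{"offset":[-0.155,-0.46,-0.015],"twist":[0,0,0]},{"offset":[-0.162,-0.481,-0.015],"twist":[0,0,0]},{"offset":[-0.162,-0.481,-0.015],"twist":[0,0,0]},{"offset":[-0.162,-0.481,-0.015],"twist":[0,0,0]}]' 1
python3 - <<'E'
from h import *
o=get_obs();p=o['tool_pos'];print(o['q'].round(2))
off(p,o['tool_rot'],(.596,-.177,.27),(.596,-.177,.108))
b=[((.596,-.177,0)),(.5458,.3287,.005)];ks=[]
for n,(x,y),q in(("side",(330,120),b[0]),("side",(170,60),b[1]),("top",(90,140),b[1])):
    k=cv2.resize(get_image(n)[y:y+160,x:x+130,::-1],None,fx=2,fy=2,interpolation=cv2.INTER_CUBIC)
    P=bottle(*q)
    for i,c in((0,(0,0,255)),(1,(255,0,255)),(3,(0,255,0))):
        cv2.polylines(k,[((proj(n,P[i*40:i*40+40])-[x,y])*2+.5).astype(int)],True,c,1)
    ks.append(k)
cv2.imwrite("pics/p5.png",np.hstack(ks))
E
```

```text
t: 14.48
tool_pos: [0.5954, -0.1754, 0.2675]
tool_rot: [-0.354, -3.121, -0.001]
contact_force: [-0.5, -0.6, -0.3]
opening: 0.0857
grip_force: 0.0
[-0.41  0.01  1.55  0.    1.58 -1.75]
(0.596, -0.177, 0.27) [-0.001, -0.0014, -0.0025]
(0.596, -0.177, 0.108) [-0.0011, -0.0015, 0.1595]
```

View pics/p5.png

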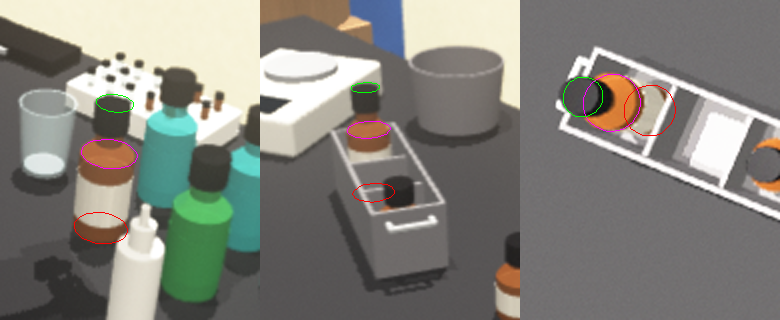

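Bottle A stands upright in the end cell as predicted, and bottle B's outline fits. I descend on B and grip it.

```bash
python3 -m crank '[{"offset":[0,-0.001,0.03],"twist":[0,0,0]},{"offset":[0,-0.001,0.06],"twist":[0,0,0]},{"offset":[0,-0.001,0.09],"twist":[0,0,0]},{"offset":[0,-0.001,0.115],"twist":[0,0,0]},{"offset":[0,-0.001,0.135],"twist":[0,0,0]},{"offset":[0,-0.001,0.15],"twist":[0,0,0]},{"offset":[0,-0.001,0.16],"twist":[0,0,0]},{"offset":[0,-0.001,0.16],"twist":[0,0,0]},{"offset":[0,-0.001,0.16],"twist":[0,0,0]}]' 1
python3 -m crank '[{"offset":[0,0,0],"twist":[0,0,0]},{"offset":[0,0,0],"twist":[0,0,0]},{"offset":[0,0,0],"twist":[0,0,0]},{"offset":[0,0,0],"twist":[0,0,0]},{"offset":[0,0,0],"twist":[0,0,0]},{"offset":[0,0,0],"twist":[0,0,0]},{"offset":[0,0,0],"twist":[0,0,0]},{"offset":[0,0,0],"twist":[0,0,0]}]' 0 60
```

```text
t: 15.75
tool_pos: [0.596, -0.1777, 0.1088]
tool_rot: [0.355, 3.12, -0.001]
contact_force: [-0.4, 0.4, 0.4]
opening: 0.0854
grip_force: 0.0
t: 16.75
tool_pos: [0.5958, -0.1775, 0.1085]
tool_rot: [0.355, 3.12, -0.0]
contact_force: [-0.3, 2.4, 5.0]
opening: 0.0336
grip_force: 60.1
```

```bash
python3 -m crank '[{"offset":[0,0,-0.005],"twist":[0,0,0]},{"offset":[0,0,-0.02],"twist":[0,0,0]},{"offset":[0,0,-0.045],"twist":[0,0,0]},{"offset":[0,0,-0.075],"twist":[0,0,0]},{"offset":[0,0,-0.105],"twist":[0,0,0]},{"offset":[0,0,-0.135],"twist":[0,0,0]},{"offset":[0,0,-0.155],"twist":[0,0,0]},{"offset":[0,0,-0.162],"twist":[0,0,0]},{"offset":[0,0,-0.162],"twist":[0,0,0]}]' 0 60
python3 -m crank '[{"offset":[0.004,0.01,0],"twist":[0,0,0]},{"offset":[0.013,0.03,0],"twist":[0,0,0]},{"offset":[0.026,0.06,0],"twist":[0,0,0]},{"offset":[0.042,0.096,0],"twist":[0,0,0]},{"offset":[0.058,0.132,0],"twist":[0,0,0]},{"offset":[0.074,0.168,0],"twist":[0,0,0]},{"offset":[0.09,0.205,0],"twist":[0,0,0]},{"offset":[0.106,0.242,0],"twist":[0,0,0]},{"offset":[0.122,0.279,0],"twist":[0,0,0]},{"offset":[0.138,0.316,0],"twist":[0,0,0]},{"offset":[0.153,0.35,0],"twist":[0,0,0]},{"offset":[0.165,0.378,0],"twist":[0,0,0]},{"offset":[0.172,0.393,0],"twist":[0,0,0]},{"offset":[0.174,0.399,0],"twist":[0,0,0]},{"offset":[0.174,0.399,0],"twist":[0,0,0]},{"offset":[0.174,0.399,0],"twist":[0,0,0]}]'
python3 - <<'E'
from h import *
o=get_obs();p=o['tool_pos']
off(p,o['tool_rot'],(.5155,.2505,.27),(.5155,.2505,.115))
b=(p[0],p[1],p[2]-.1085);ks=[]
for n,(x,y) in(("top",(90,110)),("side",(170,40))):
    k=cv2.resize(get_image(n)[y:y+160,x:x+130,::-1],None,fx=3,fy=3,interpolation=cv2.INTER_CUBIC)
    P=bottle(*b)
    for i,c in((0,(0,0,255)),(1,(255,0,255)),(3,(0,255,0))):
        cv2.polylines(k,[((proj(n,P[i*40:i*40+40])-[x,y])*3+1).astype(int)],True,c,1)
    ks.append(k)
cv2.imwrite("pics/p6.png",np.hstack(ks))
E
```

```text
t: 17.88
tool_pos: [0.5952, -0.1774, 0.2694]
tool_rot: [-0.355, -3.121, -0.0]
contact_force: [-0.3, 0.3, -2.3]
opening: 0.0335
grip_force: 59.9
t: 19.88
tool_pos: [0.5157, 0.2497, 0.2698]
tool_rot: [0.357, 3.121, -0.001]
contact_force: [0.8, 0.5, -2.0]
opening: 0.0334
grip_force: 60.1
(0.5155, 0.2505, 0.27) [0.0004, 0.0008, -0.0002]
(0.5155, 0.2505, 0.115) [0.0004, 0.0008, 0.1548]
```

View pics/p6.png

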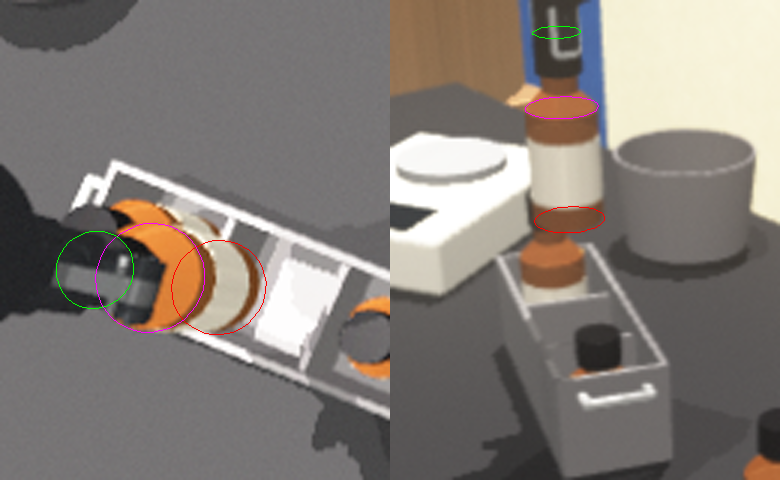

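Bottle B hangs upright over the middle cell, matching its outline to about 2 mm. I lower it.

```bash
python3 -m crank '[{"offset":[0,0.001,0.01],"twist":[0,0,0]},{"offset":[0,0.001,0.03],"twist":[0,0,0]},{"offset":[0,0.001,0.05],"twist":[0,0,0]},{"offset":[0,0.001,0.07],"twist":[0,0,0]},{"offset":[0,0.001,0.09],"twist":[0,0,0]},{"offset":[0,0.001,0.11],"twist":[0,0,0]},{"offset":[0,0.001,0.125],"twist":[0,0,0]},{"offset":[0,0.001,0.137],"twist":[0,0,0]},{"offset":[0,0.001,0.145],"twist":[0,0,0]},{"offset":[0,0.001,0.148],"twist":[0,0,0]},{"offset":[0,0.001,0.15],"twist":[0,0,0]},{"offset":[0,0.001,0.152],"twist":[0,0,0]},{"offset":[0,0.001,0.154],"twist":[0,0,0]},{"offset":[0,0.001,0.155],"twist":[0,0,0]},{"offset":[0,0.001,0.156],"twist":[0,0,0]},{"offset":[0,0.001,0.157],"twist":[0,0,0]},{"offset":[0,0.001,0.157],"twist":[0,0,0]}]'
```

```text
t: 22.1
tool_pos: [0.5162, 0.2516, 0.1136]
tool_rot: [0.355, 3.12, 0.001]
contact_force: [0.2, -0.5, 0.2]
opening: 0.0333
grip_force: 60.5
```

The floor carries the weight. I open partway, rise clear and check.

```bash
python3 -m crank '[{"offset":[0,0,0],"twist":[0,0,0]},{"offset":[0,0,0],"twist":[0,0,0]},{"offset":[0,0,0],"twist":[0,0,0]},{"offset":[0,0,0],"twist":[0,0,0]},{"offset":[0,0,0],"twist":[0,0,0]},{"offset":[0,0,-0.01],"twist":[0,0,0]},{"offset":[0,0,-0.03],"twist":[0,0,0]},{"offset":[0,0,-0.06],"twist":[0,0,0]},{"offset":[0,0,-0.1],"twist":[0,0,0]},{"offset":[0,0,-0.14],"twist":[0,0,0]},{"offset":[0.04,-0.04,-0.15],"twist":[0,0,0]},{"offset":[0.02,-0.08,-0.16],"twist":[0,0,0]},{"offset":[0,-0.13,-0.17],"twist":[0,0,0]},{"offset":[-0.02,-0.18,-0.17],"twist":[0,0,0]},{"offset":[-0.02,-0.23,-0.17],"twist":[0,0,0]},{"offset":[-0.02,-0.28,-0.17],"twist":[0,0,0]},{"offset":[-0.02,-0.3,-0.17],"twist":[0,0,0]},{"offset":[-0.02,-0.3,-0.17],"twist":[0,0,0]}]' 0.75
python3 - <<'E'
from h import *
ks=[]
for n,(x,y) in(("top",(90,110)),("side",(170,60))):
    k=cv2.resize(get_image(n)[y:y+160,x:x+170,::-1],None,fx=2.3,fy=2.3,interpolation=cv2.INTER_CUBIC)
    for q in((.5458,.3287,.005),(.516,.2513,.005)):
        P=bottle(*q)
        for i,c in((1,(255,0,255)),(3,(0,255,0))):
            cv2.polylines(k,[((proj(n,P[i*40:i*40+40])-[x,y])*2.3+.7).astype(int)],True,c,1)
    ks.append(k)
cv2.imwrite("pics/p7.png",np.hstack(ks))
E
```

```text
t: 24.35
tool_pos: [0.4678, -0.0465, 0.2847]
tool_rot: [0.36, 3.118, -0.0]
contact_force: [-0.4, -0.0, 1.0]
opening: 0.0644
grip_force: 0.0
```

View pics/p7.png

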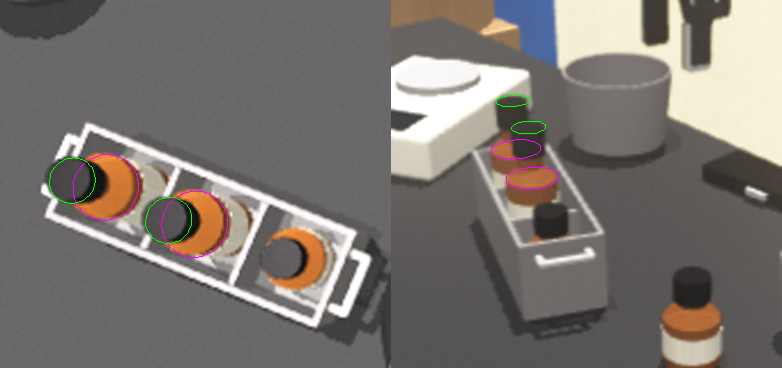

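Both tall bottles stand upright in their cells within a millimetre or two of prediction. The jar is in its end cell and the gripper is clear, so I hand in.

```bash
python3 -m crank '[{"offset":[0,0,0],"twist":[0,0,0]},{"offset":[0,0,0],"twist":[0,0,0]}]'; python3 -c "
from station import *
print(finish_job())"
```

```text
t: 24.7
tool_pos: [0.4679, -0.0446, 0.2829]
tool_rot: [0.353, 3.122, 0.0]
contact_force: [-0.5, -0.4, 0.4]
opening: 0.064
grip_force: 0.0
the job is handed in; nothing more can be done
None
```

Job handed in at about 25 s: in the last pictures both tall amber bottles stood upright in the two empty carrier cells, the short jar was still in its end cell and the gripper was clear; the hand-in gave no verdict back.

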